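# Level the dish-pouring table with its coaxial footscrews

### The arm

A 7-joint arm with a two-finger parallel gripper is mounted at the origin on the work surface. World frame = base frame: x ahead of the robot, y to its left, z up, the work surface at z = 0. Lengths are in m, angles in rad, forces in N, time in s.
With the tool pointing down it reaches from about 0.425 to 1.025 m from the base axis. Payload 9.4 kg.
Tool frame: the origin (TCP) lies at the very end of the fingers, on their centre line; the grasp point (between the pads) lies 19 mm behind it (ctrl.grasp_offset is the distance from the TCP to the grasp point, in m); z points along the fingers, x is the direction in which the jaws open and shut, and the axes are right-handed (so a half turn about z gives the same grasp; the last joint's range is limited). The gripper opens to 85 mm and grips with 20 to 120 N. Pads are 22 mm wide; open, the fingers measure 114 mm over their backs; the gripper's body (76 mm by 85 mm) begins 54 mm behind the grasp point. The pads swing forward as they close: fully open they stand 13 mm farther back than shut.
Start: joints at [1.064, 0.599, -0.003, 1.599, 0.002, 0.943, -0.08], TCP at [0.302, -0.659, 0.231] pointing down, gripper open.
Joint ranges: [-2.57, 2.57], [-0.35, 1.97], [-1.29, 1.29], [0.11, 2.56], [-1.05, 4.19], [0.11, 1.86], [-2.63, 2.63]. Speed limits (rad/s): [2.22, 2.22, 3.01, 3.01, 3.14, 3.14, 3.14].

### API

Orientations are given as a unit quaternion [x, y, z, w].
In Python, from workcell import ctrl, capture, job gives the robot as it stands.
- The arm moves only by the tool arm_command, never from a script. Its argument "plan" is a list of rows, each an object with "slide": the shift along the world's x, y, z in mm, a list of three; "turn": the turn, a rotation vector about the world's x, y, z in degrees, a list of three; "fingers": the closure, from 0 (fully open) to 1 (shut). A call has 1 to 12 rows; each row shifts and turns the commanded pose from where the row before left it; what a row does not reach is not made up. A row lasts 1/10 s, in which the tool goes at most 50 mm and 8.59 degrees, less where a joint would pass 70% of its speed; a pose out of reach is approached as far as the arm can. A call is refused whole if a number of a shift passes 50 or a number of a turn 8.59, either way. A call with a gripper value outside its range is refused whole. The fingers move at their own pace and stop on an object; "newtons" is the grip in N (left out, the last holds). Time passes only in rows, so rows that do not move let the fingers close. It gives the time, the measured TCP pose, the force and the opening at its end, in the units of the state.
- ctrl.read_state(): the state, without advancing time (a new reading comes with each control period).
- capture(name): name is "scene" or "side" or "wrist"; returns a dict with "img" (480x640x3 uint8, red, green, blue), "fx", "fy", "cx", "cy" (pixels), "world_from_camera" (4x4, takes a point from camera to world coordinates); the wrist camera has in their place "hand_eye" (4x4, takes a point from camera to tool coordinates, whose origin is the TCP and whose axes are the tool frame's). Camera axes: x right, y up, looking along -z (the intrinsics and any distortion apply to the point x, -y, -z); pixel columns grow to the right and rows downward; lengths in m; the calibration is good to about 2 mm. A picture is of the moment at which its call begins: read the wrist's pose just before it. There is no depth.
- job.sign_off(): hands the job in, once; it reports no verdict.
The state is a dict: "t": time; "qpos": joint angles; "joint_velocities": joint speeds; "joint_torque": joint torques, N m; "position": TCP position; "ee_rot": TCP orientation; "wrist_force": force on the tool from outside, world axes, zero at the start; "wrist_torque": the same for the moment, N m; "finger_gap": finger opening in m.
Only numpy, scipy, OpenCV 4.12 (cv2) and the standard library are available. Lean on these libraries where they do the work, as an engineer would, in place of code of your own. Each camera call takes 0.05 s, during which the arm holds its last target.

### The job

The small table for pouring culture dishes is out of level. Turn the small blue and yellow inner knobs as needed until both needles rest in the green sectors, so that its platform is level, without dragging round the black outer rings under the knobs and without shifting the jug, bottle, tube rack or dish stack standing round it. Leave everything released.

Things in the scene. Friction and masses are not known exactly. Their poses are not given: they have to be found in the camera images.
- station: White base of the two-tier dish-pouring table, fixed to the bench, 230 x 250 mm (x, y), 18 mm high. Origin at the centre of its underside, on the bench; x, y along its sides, z up. In this frame the blue knob is at x +65, y -85 mm, the yellow knob at x -65, y +85 mm. A grey lower tier tilts about x on the base (blue screw); the dials and the yellow knob ride on it.
- platform: Aluminium L-shaped upper platform, 8 mm thick, hinged on the grey tier about y (yellow screw), so it sums both tilts. Origin on its pivot corner (station x +65, y +85 mm), 54 mm above the bench; its z axis is the plate normal, vertical when level. It moves only as the knobs drive it and cannot be pushed level.
- knob_blue_top (a point): Centre of the top face of the small blue inner knob: round, 30 mm diameter, 33 mm tall, top 129 mm above the bench. Turns in place, friction 0.06 N m, stays where left. Clockwise seen from above raises its corner: 0.04 rad of tilt about station x and +0.48 rad of the blue needle per rad of knob; at most 2.1 rad needed. Axis vertical.
- knob_yellow_top (a point): Centre of the top face of the small yellow inner knob: round, 30 mm diameter, 33 mm tall, top 129 mm above the bench. Turns in place, friction 0.06 N m, stays where left. Clockwise seen from above raises its corner: 0.04 rad of tilt about station y and +0.48 rad of the yellow needle per rad of knob; at most 2.1 rad needed. Rides on the grey tier: leans up to 0.09 rad and shifts 6 mm until blue is level.
- ring_blue (a joint): Turn of the black outer ring under the blue knob: 0 at the start, its white mark facing the white index tab beside it; positive clockwise seen from above. The ring (60 mm diameter, 79 to 95 mm above the bench, coaxial with the knob and wholly below it, turns easily: 0.05 N m, does not drive the platform) is that foot's height stop, already set: it must stay put.
- ring_yellow (a joint): Turn of the black outer ring under the yellow knob: 0 at the start, its white mark facing the white index tab beside it; positive clockwise seen from above. The ring (60 mm diameter, 79 to 95 mm above the bench, coaxial with the knob and wholly below it, turns easily: 0.05 N m, does not drive the platform) is that foot's height stop, already set: it must stay put.
- needle_blue (a joint): Angle of the red needle of the blue-rimmed dial (68 mm wide, on the grey tier). 0 = middle of the green sector, which means level in that direction; positive = clockwise seen from above = the blue knob's corner is too high (it always starts so). The green sector is +-0.1 rad wide; a needle moves 12 times the tilt.
- needle_yellow (a joint): Angle of the red needle of the yellow-rimmed dial (68 mm wide, on the grey tier). 0 = middle of the green sector, which means level in that direction; positive = clockwise seen from above = the yellow knob's corner is too high, negative = too low (either may occur). The green sector is +-0.1 rad wide; a needle moves 12 times the tilt.
- jug: White jug, loose, body 90 mm diameter, 205 mm high; origin at the centre of its underside. A handle stands out along its +x to 80 mm from the axis, 12 mm thick, 50 to 170 mm high; a small spout to 52 mm on -x.
- bottle: Amber bottle with blue cap, loose, 72 mm diameter, 215 mm high; origin at the centre of its underside.
- rack: White and yellow test-tube rack with stoppered tubes, loose, 65 x 200 mm (x, y), tube tops 146 mm high; origin at the centre of its underside.
- dishes: Stack of three clear culture dishes, moves as one piece, 93 mm diameter, 45 mm high; origin at the centre of its underside.

How it is judged:
By the outcome, as a careful person would: the job done as asked, in the order asked, and still so for the second after the job is handed in, with the robot touching nothing.
It also fails if it takes over 64 s, if anything falls off the work surface, if the arm or the gripper's body presses on something with over 40 N, if the wrist force passes 120 N, or if a joint passes its speed limit or range.

## Working session

There is one attempt and no reset: what is moved stays moved. The work goes in short steps, Python scripts to look and compute and a tool call to move; the robot and the scene stay as the last step left them, time stands still between calls to the robot, and variables do not carry over. Pictures are saved under pics/ and viewed, and the job is handed in when it is done.

Besides the shell and the picture viewer there is one more tool, called in YAML: its name, and indented under it one key for each argument. arm_command: Moves the arm, as the interface text tells. Its arguments: {"type":"object","properties":{"plan":{"type":"array"},"newtons":{"type":"number"}},"required":["plan"]}

```bash
ls; mkdir -p pics
python3 - <<'E'
from workcell import ctrl, capture, job
import cv2,numpy as np
s=ctrl.read_state(); print(s['t'],s['position'],s['ee_rot'],s['finger_gap'],ctrl.grasp_offset)
for n in ['scene','side','wrist']:
    c=capture(n); cv2.imwrite(f'pics/{n}0.png',c['img'][:,:,::-1])
    print(n,c['fx'],c['fy'],c['cx'],c['cy'],[k for k in c if k!='img'])
    print(np.round(c.get('world_from_camera',c.get('hand_eye')),4))
E
```

```text
pics
0.0 [ 0.30187732 -0.65865712  0.2303966 ] [ 8.41651400e-01 -5.40020660e-01 -6.91686611e-04 -3.58579963e-04] 0.08500410777370519 0.0187
scene 520.1921520542858 520.1921520542858 313.38828755939267 246.2193129138029 ['fx', 'fy', 'cx', 'cy', 'world_from_camera']
[[ 0.367  -0.7601  0.5363  1.0636]
 [ 0.9302  0.2984 -0.2137 -0.152 ]
 [ 0.0024  0.5773  0.8165  0.8391]
 [ 0.      0.      0.      1.    ]]
side 473.49046224023783 473.49046224023783 324.44470592020195 228.61012981411454 ['fx', 'fy', 'cx', 'cy', 'world_from_camera']
[[ 0.7854  0.2953 -0.544   0.1338]
 [-0.619   0.3659 -0.695  -0.4922]
 [-0.0061  0.8826  0.4702  0.4847]
 [ 0.      0.      0.      1.    ]]
wrist 404.0227491689404 404.0227491689404 314.4787850630365 248.50417110106991 ['fx', 'fy', 'cx', 'cy', 'hand_eye']
[[ 1.000e+00  9.000e-04 -2.000e-04 -2.000e-04]
 [ 8.000e-04 -9.597e-01 -2.811e-01 -7.290e-02]
 [-4.000e-04  2.811e-01 -9.597e-01 -1.436e-01]
 [ 0.000e+00  0.000e+00  0.000e+00  1.000e+00]]
```

View pics/scene0.png

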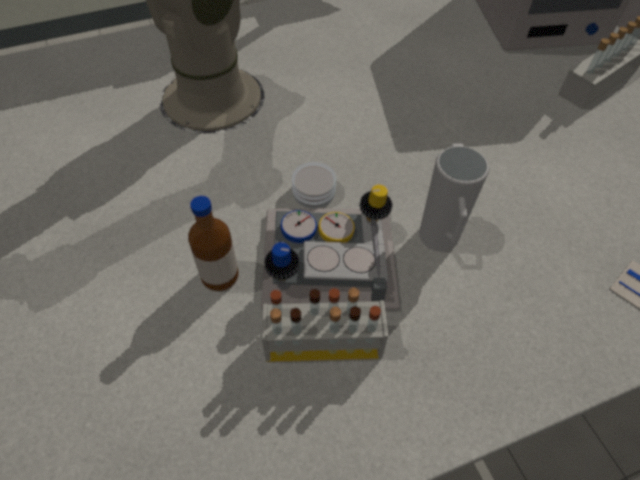

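View pics/side0.png

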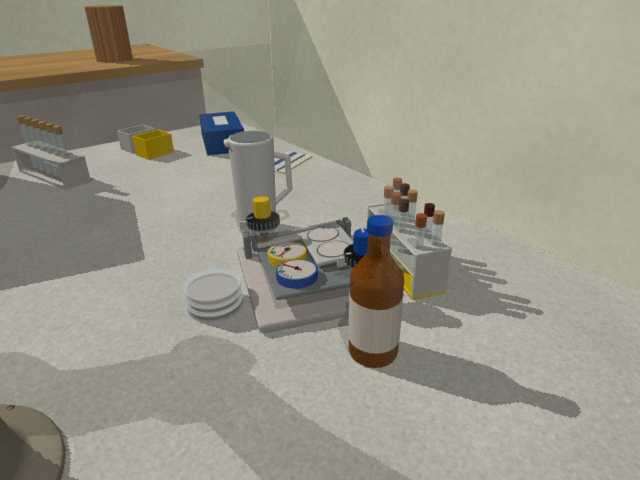

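Run:
```python
import cv2
i=cv2.imread('pics/scene0.png')
cv2.imwrite('pics/scene0z.png',cv2.resize(i[150:350,180:440],None,fx=3,fy=3,interpolation=cv2.INTER_CUBIC))
```

```text
(no output)
```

View pics/scene0z.png

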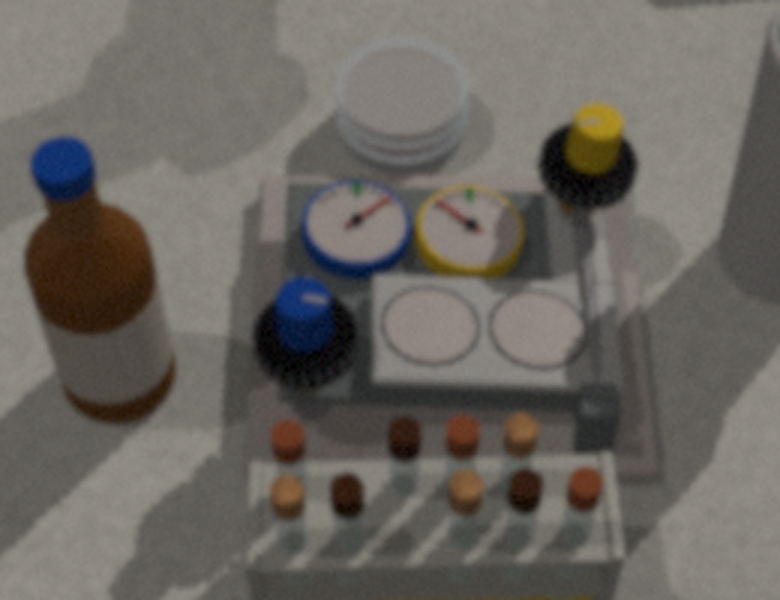

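```bash
cat > h.py <<'E'
from workcell import ctrl, capture, job
import cv2,numpy as np
from scipy.spatial.transform import Rotation as R
def ray(c,u,v,T=None):
    T=c['world_from_camera'] if T is None else T
    d=np.array([(u-c['cx'])/c['fx'],-(v-c['cy'])/c['fy'],-1.])
    return T[:3,3],T[:3,:3]@d
def onz(c,u,v,z,T=None):
    o,d=ray(c,u,v,T); return o+d*(z-o[2])/d[2]
def proj(c,p,T=None):
    T=c['world_from_camera'] if T is None else T
    q=T[:3,:3].T@(np.asarray(p)-T[:3,3]); return c['cx']-c['fx']*q[0]/q[2], c['cy']+c['fy']*q[1]/q[2]
def wristT(c,s):
    T=np.eye(4);T[:3,:3]=R.from_quat(s['ee_rot']).as_matrix();T[:3,3]=s['position'];return T@c['hand_eye']
E
python3 - <<'E'
import cv2
i=cv2.imread('pics/side0.png')
cv2.imwrite('pics/side0z.png',cv2.resize(i[180:380,170:430],None,fx=3,fy=3,interpolation=cv2.INTER_CUBIC))
from h import *
c=capture('scene')
Z=lambda u,v:(u/3+180-1/3,v/3+150-1/3)
b=onz(c,*Z(304,288),.129);y=onz(c,*Z(599,115),.129)
print('b',b,'y',y,np.linalg.norm(b-y),'exp',np.hypot(130,170))
print('bottle cap top',onz(c,*Z(63,160),.215))
print('jug top',onz(c,460,163,.205),'rim r', onz(c,434,163,.205),onz(c,487,163,.205))
for n,(u,v,z) in dict(rackfl=(249,462,.1),dish=(401,85,.045)).items(): print(n,onz(c,*Z(u,v),z))
for p in [(65,-85),(-65,85)]: pass
E
```

```text
b [ 0.57644235 -0.01622166  0.129     ] y [0.52061756 0.19278727 0.129     ] 0.21633571821092404 exp 214.00934559032697
bottle cap top [ 0.51271686 -0.12207939  0.215     ]
jug top [0.57776446 0.30682384 0.205     ] rim r [0.5617705  0.26601092 0.205     ] [0.59437915 0.34922071 0.205     ]
rackfl [ 0.65393201 -0.07646516  0.1       ]
dish [0.38195708 0.11884864 0.045     ]
```

View pics/side0z.png

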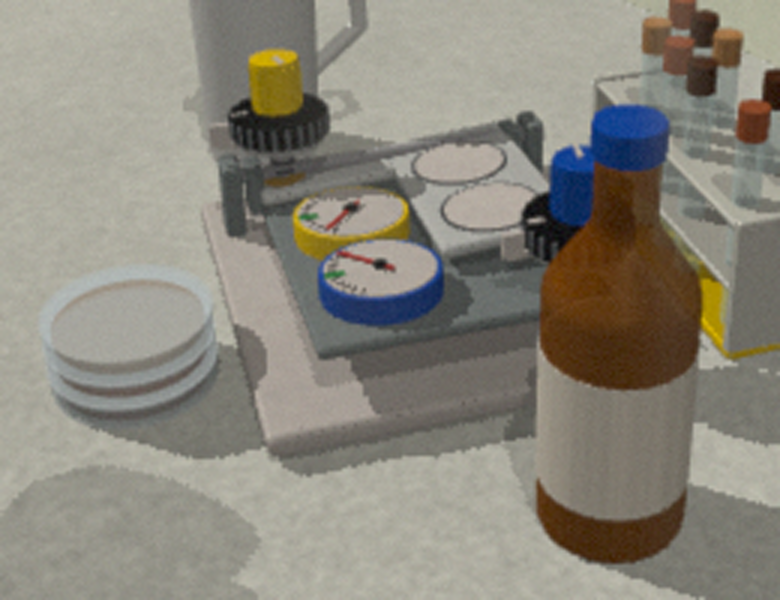

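View pics/wrist0.png

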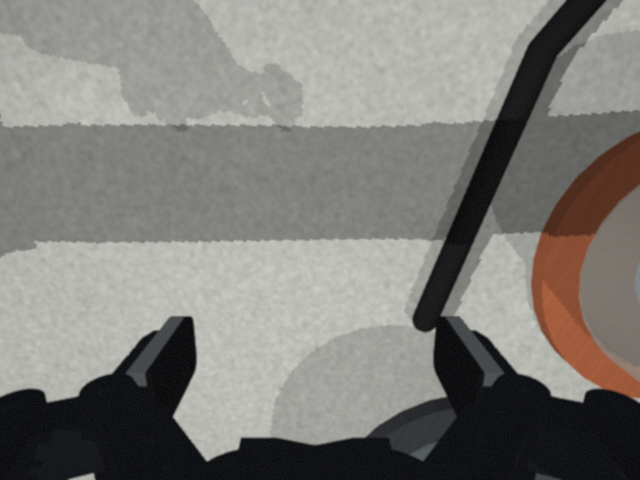

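arm_command:
  plan:
    - {"slide": [0, 0, 40], "turn": [0, 0, 0], "fingers": 0}
    - {"slide": [0, 0, 40], "turn": [0, 0, 0], "fingers": 0}
    - {"slide": [0, 0, 30], "turn": [0, 0, 0], "fingers": 0}
    - {"slide": [17, 40, 0], "turn": [0, 0, 0], "fingers": 0}
    - {"slide": [17, 40, 0], "turn": [0, 0, 0], "fingers": 0}
    - {"slide": [17, 40, 0], "turn": [0, 0, 0], "fingers": 0}
    - {"slide": [17, 40, 0], "turn": [0, 0, 0], "fingers": 0}
    - {"slide": [17, 40, 0], "turn": [0, 0, 0], "fingers": 0}
    - {"slide": [17, 40, 0], "turn": [0, 0, 0], "fingers": 0}
    - {"slide": [17, 40, 0], "turn": [0, 0, 0], "fingers": 0}
    - {"slide": [17, 40, 0], "turn": [0, 0, 0], "fingers": 0}
    - {"slide": [17, 40, 0], "turn": [0, 0, 0], "fingers": 0}
  newtons: 40

```text
t: 1.4
position: [0.4554, -0.2974, 0.3414]
ee_rot: [0.842, -0.54, 0.0, 0.0]
wrist_force: [0.7, -0.1, -0.5]
finger_gap: 0.0857
```

arm_command:
  plan:
    - {"slide": [17, 40, 0], "turn": [0, 0, 0], "fingers": 0}
    - {"slide": [17, 40, 0], "turn": [0, 0, 0], "fingers": 0}
    - {"slide": [17, 40, 0], "turn": [0, 0, 0], "fingers": 0}
    - {"slide": [17, 40, 0], "turn": [0, 0, 0], "fingers": 0}
    - {"slide": [17, 40, 0], "turn": [0, 0, 0], "fingers": 0}
    - {"slide": [17, 40, 0], "turn": [0, 0, 0], "fingers": 0}
    - {"slide": [17, 40, 0], "turn": [0, 0, 0], "fingers": 0}
    - {"slide": [0, 0, 0], "turn": [0, 0, 0], "fingers": 0}
    - {"slide": [0, 0, 0], "turn": [0, 0, 0], "fingers": 0}

```text
t: 2.3
position: [0.5741, -0.0181, 0.3409]
ee_rot: [0.842, -0.539, -0.0, 0.0]
wrist_force: [-0.3, -0.4, 0.3]
finger_gap: 0.0852
```

Run:
```python
from h import *
s=ctrl.read_state(); print(s['t'],s['position'],s['ee_rot'],np.round(s['qpos'],3))
c=capture('wrist'); cv2.imwrite('pics/w1.png',c['img'][:,:,::-1])
```

```text
2.3 [ 0.57406883 -0.01805915  0.34090641] [ 8.42296919e-01 -5.39013680e-01 -3.20442732e-04  2.24979023e-04] [ 0.099  0.317 -0.222  1.807  0.08   1.027 -1.293]
```

View pics/w1.png

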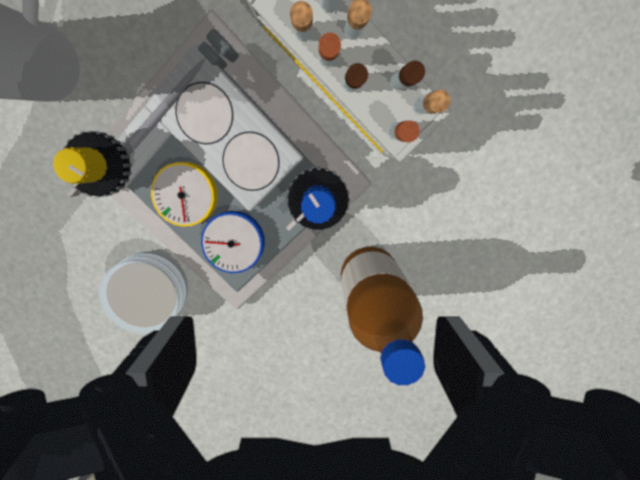

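Run:
```python
from h import *
i=cv2.imread('pics/w1.png')
cv2.imwrite('pics/w1z.png',cv2.resize(i[130:290,50:370],None,fx=2.5,fy=2.5,interpolation=cv2.INTER_CUBIC))
cv2.imwrite('pics/w1d.png',cv2.resize(i[150:280,140:275],None,fx=5,fy=4.6,interpolation=cv2.INTER_CUBIC)[:600])
s=ctrl.read_state();c=capture('wrist');T=wristT(c,s)
print('blue',onz(c,318,204,.129,T),'yel',onz(c,69,166,.129,T),'cap',onz(c,402,364,.215,T),'ringblue',onz(c,318,199,.095,T))
```

```text
blue [ 0.58394178 -0.01819562  0.129     ] yel [0.52448096 0.19153476 0.129     ] cap [ 0.51266742 -0.12039191  0.215     ] ringblue [ 0.58301745 -0.01895602  0.095     ]
```

View pics/w1z.png

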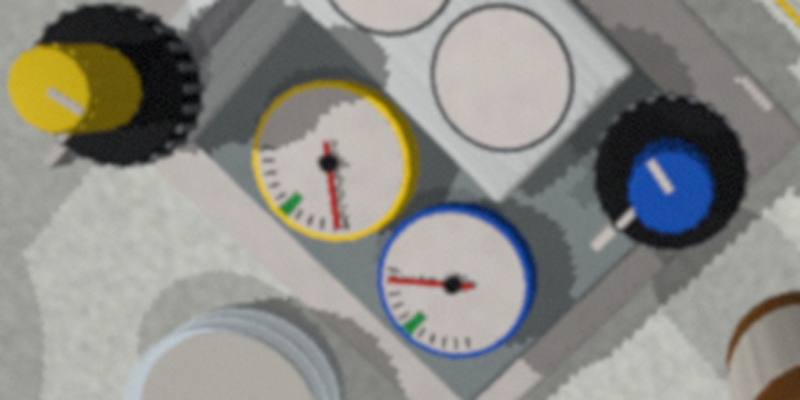

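View pics/w1d.png

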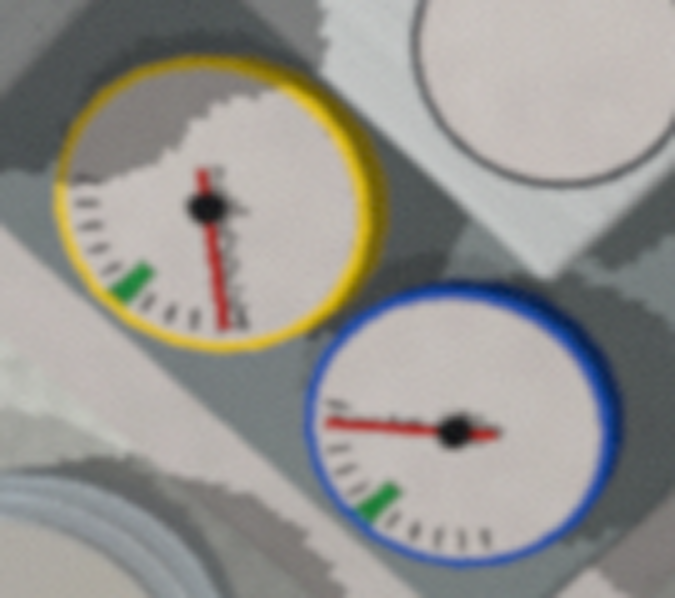

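Run:
```python
from h import *
i=cv2.imread('pics/scene0.png')
cv2.imwrite('pics/s0b.png',cv2.resize(i[235:285,255:310],None,fx=10,fy=10,interpolation=cv2.INTER_CUBIC))
i=cv2.imread('pics/side0.png')
cv2.imwrite('pics/d0b.png',cv2.resize(i[215:275,330:390],None,fx=10,fy=10,interpolation=cv2.INTER_CUBIC))
```

```text
(no output)
```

View pics/s0b.png

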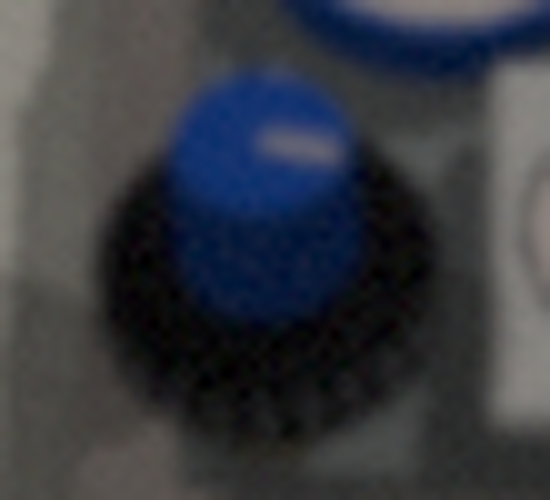

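View pics/d0b.png

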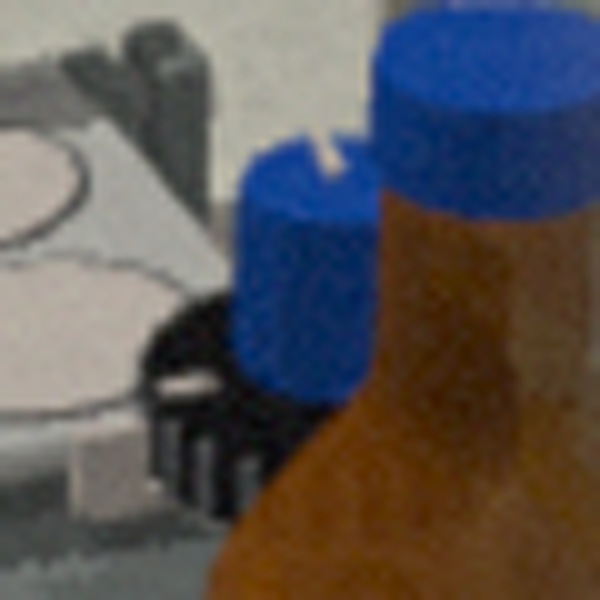

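Run:
```python
from h import *
c=capture('scene'); i=cv2.imread('pics/scene0.png')
print('b',onz(c,281.1,248.7,.129))
cv2.imwrite('pics/s0y.png',cv2.resize(i[175:225,350:405],None,fx=10,fy=10,interpolation=cv2.INTER_CUBIC))
```

```text
b [ 0.58234495 -0.0181324   0.129     ]
```

View pics/s0y.png

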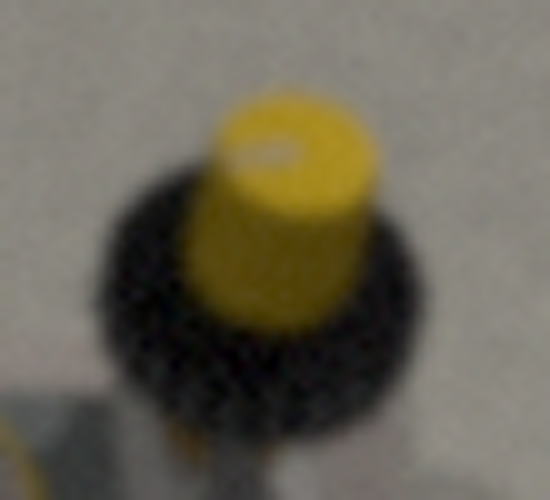

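Run:
```python
from h import *
s=ctrl.read_state();c=capture('wrist');T=wristT(c,s)
for u,v in [(407,131),(357,76),(330,46),(302,15)]: print(onz(c,u,v,.146,T))
for u,v in [(397,160),(255,10)]: print(onz(c,u,v,.08,T))
```

```text
[ 0.67019297 -0.05840688  0.146     ]
[ 0.69033756 -0.00365896  0.146     ]
[0.70081827 0.02440188 0.146     ]
[0.7112058  0.05236412 0.146     ]
[ 0.64787211 -0.07573156  0.08      ]
[0.71136912 0.10028087 0.08      ]
```

arm_command:
  plan:
    - {"slide": [9, 0, -40], "turn": [0, 0, 0], "fingers": 0}
    - {"slide": [0, 0, -40], "turn": [0, 0, 0], "fingers": 0}
    - {"slide": [0, 0, -40], "turn": [0, 0, 0], "fingers": 0}
    - {"slide": [0, 0, -40], "turn": [0, 0, 0], "fingers": 0}
    - {"slide": [0, 0, -20], "turn": [0, 0, 0], "fingers": 0}
    - {"slide": [0, 0, 0], "turn": [0, 0, 0], "fingers": 0}
    - {"slide": [0, 0, 0], "turn": [0, 0, 0], "fingers": 0}

```text
t: 3.2
position: [0.5833, -0.0199, 0.1618]
ee_rot: [0.841, -0.541, 0.0, 0.0]
wrist_force: [1.0, 1.1, 0.9]
finger_gap: 0.0851
```

Run:
```python
from h import *
s=ctrl.read_state(); print(s['t'],s['position'],s['ee_rot'],np.round(s['qpos'],3))
for n in ['wrist','scene']:
  c=capture(n); cv2.imwrite(f'pics/{n}2.png',c['img'][:,:,::-1])
```

```text
3.2 [ 0.58327098 -0.01985812  0.16179979] [ 8.41293302e-01 -5.40578922e-01  3.78903049e-05  8.68138130e-05] [ 0.068  0.524 -0.189  1.985  0.157  0.647 -1.364]
```

View pics/wrist2.png

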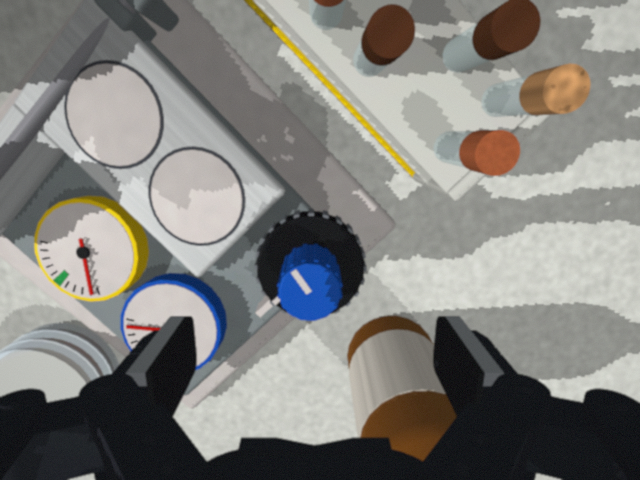

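View pics/scene2.png

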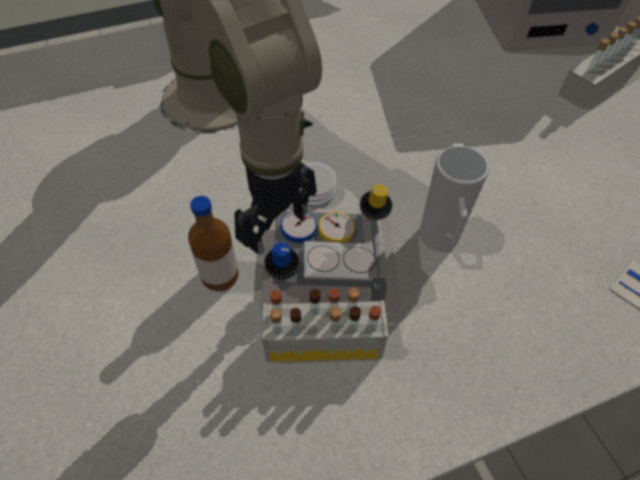

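Run:
```python
from h import *
s=ctrl.read_state();c=capture('wrist');T=wristT(c,s)
print(T)
for u,v in [(309,292)]: print(onz(c,u,v,.129,T))
print(proj(c,s['position'],T))
c=capture('scene');print(proj(c,s['position']),proj(c,[.583,-.018,.129]))
cv2.imwrite('pics/s2z.png',cv2.resize(c['img'][150:290,200:360,::-1],None,fx=4,fy=4,interpolation=cv2.INTER_CUBIC))
```

```text
[[ 0.4152059   0.87377798  0.25321157  0.64985609]
 [-0.90972623  0.39833996  0.11714717  0.01103978]
 [ 0.00149633 -0.27899341  0.96029185  0.30666299]
 [ 0.          0.          0.          1.        ]]
[ 0.58245777 -0.01716678  0.129     ]
(np.float64(315.046721260572), np.float64(324.10113189466904))
(np.float64(279.6126458832899), np.float64(237.66143192021872)) (np.float64(281.306312780146), np.float64(248.97620109489208))
```

View pics/s2z.png

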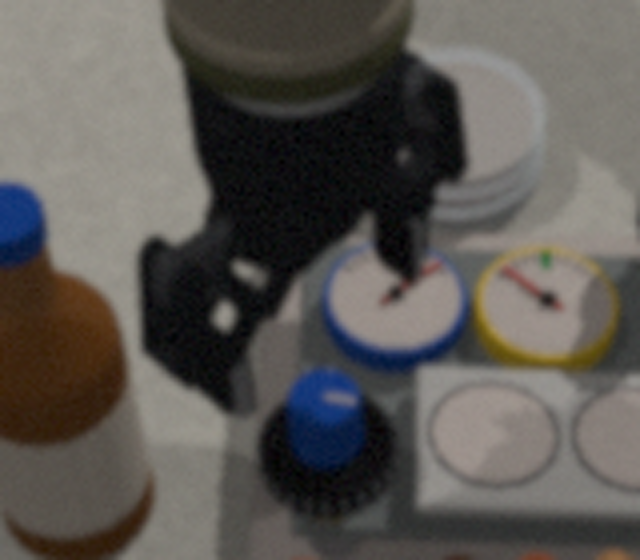

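arm_command:
  plan:
    - {"slide": [0, 2, -20], "turn": [0, 0, 0], "fingers": 0}
    - {"slide": [0, 0, -20], "turn": [0, 0, 0], "fingers": 0}
    - {"slide": [0, 0, -16], "turn": [0, 0, 0], "fingers": 0}
    - {"slide": [0, 0, 0], "turn": [0, 0, 0], "fingers": 0.3}
    - {"slide": [0, 0, 0], "turn": [0, 0, 0], "fingers": 0.5}
    - {"slide": [0, 0, 0], "turn": [0, 0, 0], "fingers": 1}
    - {"slide": [0, 0, 0], "turn": [0, 0, 0], "fingers": 1}
    - {"slide": [0, 0, 0], "turn": [0, 0, 0], "fingers": 1}
    - {"slide": [0, 0, 0], "turn": [0, 0, 0], "fingers": 1}
  newtons: 25

```text
t: 4.3
position: [0.5837, -0.017, 0.1065]
ee_rot: [0.842, -0.54, 0.001, -0.0]
wrist_force: [-1.2, -0.3, 6.0]
finger_gap: 0.0289
```

Run:
```python
from h import *
s=ctrl.read_state(); print(s['t'],s['position'],s['ee_rot'],np.round(s['qpos'],3),s['finger_gap'],s['wrist_force'],s['wrist_torque'])
for n in ['wrist','scene']:
  c=capture(n); cv2.imwrite(f'pics/{n}3.png',c['img'][:,:,::-1])
cv2.imwrite('pics/s3z.png',cv2.resize(c['img'][150:290,200:360,::-1],None,fx=4,fy=4,interpolation=cv2.INTER_CUBIC))
```

```text
4.3 [ 0.58370824 -0.01704796  0.10649567] [ 8.41594896e-01 -5.40108531e-01  7.57218388e-04 -4.81092241e-04] [ 0.045  0.601 -0.166  2.024  0.186  0.528 -1.394] 0.028933046697211688 [-1.18787803 -0.30593385  6.04114065] [-1.21343561e-04  1.76215556e-01  3.10287062e-02]
```

View pics/wrist3.png

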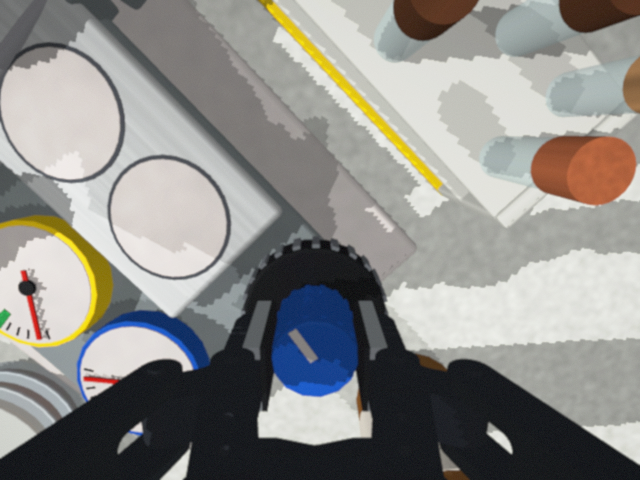

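View pics/s3z.png

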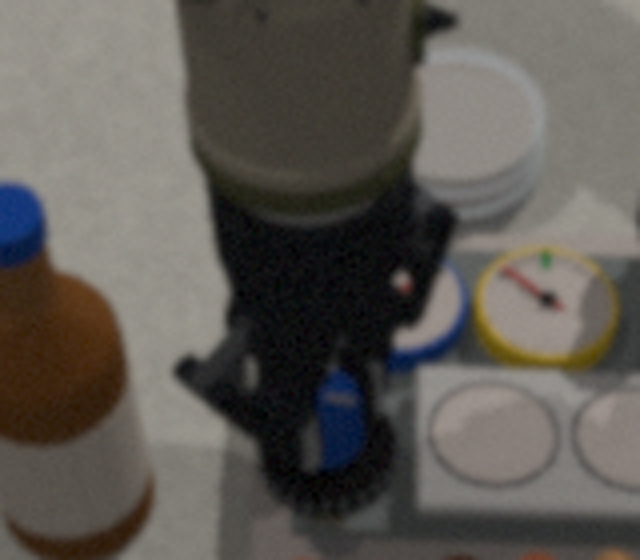

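arm_command:
  plan:
    - {"slide": [0, 0, 0], "turn": [0, 0, 7], "fingers": 1}
    - {"slide": [0, 0, 0], "turn": [0, 0, 7], "fingers": 1}
    - {"slide": [0, 0, 0], "turn": [0, 0, 7], "fingers": 1}
    - {"slide": [0, 0, 0], "turn": [0, 0, 0], "fingers": 1}

```text
t: 4.8
position: [0.5831, -0.0162, 0.1065]
ee_rot: [0.927, -0.375, 0.0, -0.001]
wrist_force: [-3.7, 3.4, 7.8]
finger_gap: 0.029
```

Run:
```python
from h import *
s=ctrl.read_state(); print(s['t'],s['position'],np.round(s['qpos'],3),s['finger_gap'],s['wrist_force'],s['wrist_torque'])
for n in ['side']:
  c=capture(n); 
cv2.imwrite('pics/d4z.png',cv2.resize(c['img'][180:330,220:420,::-1],None,fx=4,fy=4,interpolation=cv2.INTER_CUBIC))
```

```text
4.8 [ 0.58310974 -0.01621699  0.10648068] [ 0.116  0.609 -0.272  2.02   0.297  0.549 -1.134] 0.029023044059785136 [-3.74389376  3.42793461  7.8165318 ] [0.70596953 0.73339071 0.0917385 ]
```

View pics/d4z.png

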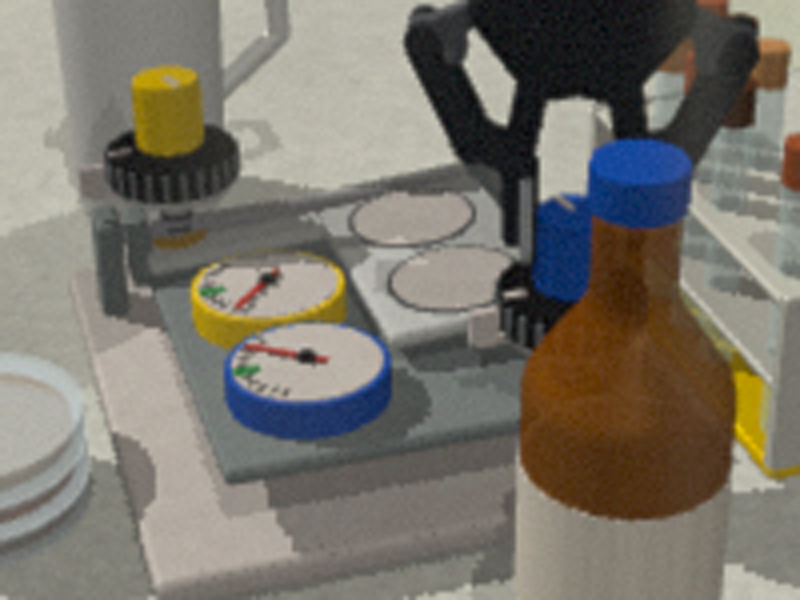

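arm_command:
  plan:
    - {"slide": [0, 0, 0], "turn": [0, 0, 7], "fingers": 1}
    - {"slide": [0, 0, 0], "turn": [0, 0, 7], "fingers": 1}
    - {"slide": [0, 0, 0], "turn": [0, 0, 7], "fingers": 1}
    - {"slide": [0, 0, 0], "turn": [0, 0, 7], "fingers": 1}
    - {"slide": [0, 0, 0], "turn": [0, 0, 7], "fingers": 1}
    - {"slide": [0, 0, 0], "turn": [0, 0, 7], "fingers": 1}
    - {"slide": [0, 0, 0], "turn": [0, 0, 7], "fingers": 1}
    - {"slide": [0, 0, 0], "turn": [0, 0, 7], "fingers": 1}
    - {"slide": [0, 0, 0], "turn": [0, 0, 7], "fingers": 1}
    - {"slide": [0, 0, 0], "turn": [0, 0, 7], "fingers": 1}
    - {"slide": [0, 0, 0], "turn": [0, 0, 7], "fingers": 1}
    - {"slide": [0, 0, 0], "turn": [0, 0, 0], "fingers": 1}

```text
t: 6.05
position: [0.5797, -0.0159, 0.1064]
ee_rot: [0.959, 0.283, -0.002, -0.0]
wrist_force: [-14.8, 5.1, 18.4]
finger_gap: 0.029
```

Run:
```python
from h import *
s=ctrl.read_state(); print(s['t'],s['position'],s['ee_rot'],np.round(s['qpos'],3),s['finger_gap'],s['wrist_force'],s['wrist_torque'])
c=capture('side') 
cv2.imwrite('pics/d5z.png',cv2.resize(c['img'][230:310,250:350,::-1],None,fx=7,fy=7,interpolation=cv2.INTER_CUBIC))
c=capture('scene') 
cv2.imwrite('pics/s5z.png',cv2.resize(c['img'][150:290,200:360,::-1],None,fx=4,fy=4,interpolation=cv2.INTER_CUBIC))
```

```text
6.05 [ 0.57965784 -0.01589035  0.10637703] [ 9.58991544e-01  2.83424796e-01 -2.33382018e-03 -3.96526223e-04] [ 0.36   0.674 -0.647  2.008  0.644  0.676 -0.13 ] 0.028993361682832085 [-14.75451299   5.12190941  18.39629617] [0.86612814 3.32358009 0.04335538]
```

View pics/d5z.png

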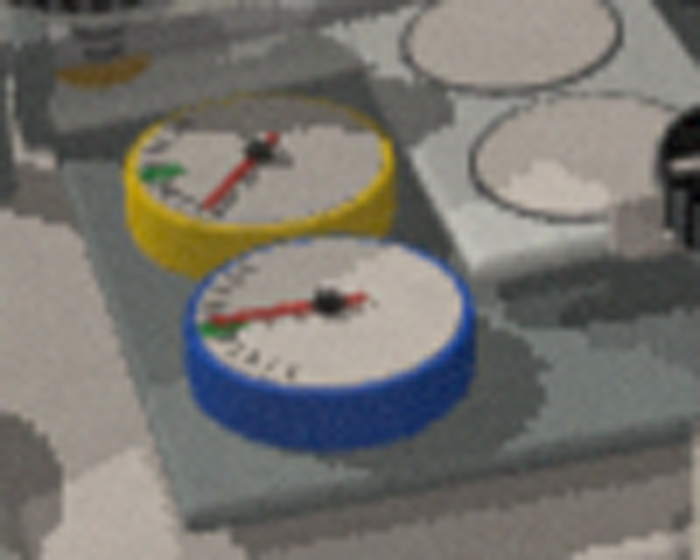

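View pics/s5z.png

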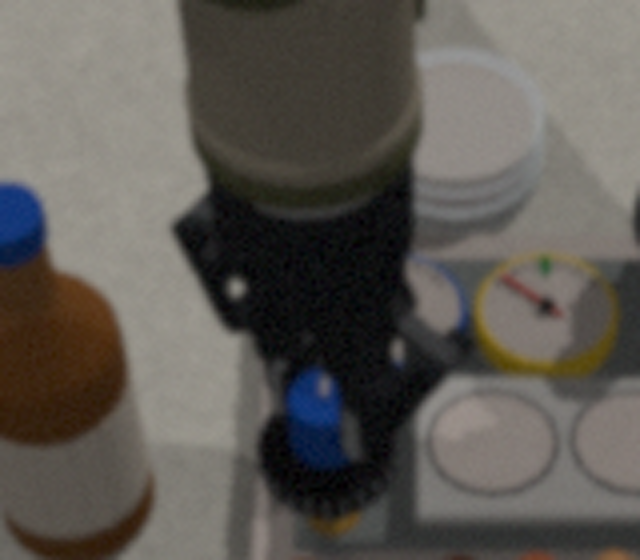

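arm_command:
  plan:
    - {"slide": [-1, 0, 0], "turn": [0, 0, 3], "fingers": 1}
    - {"slide": [-1, 0, 0], "turn": [0, 0, 3], "fingers": 1}
    - {"slide": [-1, 0, 0], "turn": [0, 0, 0], "fingers": 1}
    - {"slide": [0, 0, 0], "turn": [0, 0, 0], "fingers": 1}

```text
t: 6.55
position: [0.5793, -0.0161, 0.1065]
ee_rot: [0.944, 0.331, -0.0, -0.0]
wrist_force: [-7.0, 3.3, 10.2]
finger_gap: 0.0293
```

Run:
```python
from h import *
s=ctrl.read_state(); print(s['t'],s['position'],s['ee_rot'],np.round(s['qpos'],3),s['finger_gap'],s['wrist_force'],s['wrist_torque'])
c=capture('side') 
cv2.imwrite('pics/d6z.png',cv2.resize(c['img'][230:310,250:350,::-1],None,fx=7,fy=7,interpolation=cv2.INTER_CUBIC))
```

```text
6.55 [ 0.57925308 -0.01607221  0.10646414] [ 9.43561251e-01  3.31198058e-01 -5.11054842e-05 -9.86676269e-05] [ 0.377  0.679 -0.672  2.012  0.669  0.682 -0.053] 0.029338699091512415 [-6.97633191  3.27217438 10.19599692] [0.70512793 1.2681509  0.09566051]
```

View pics/d6z.png

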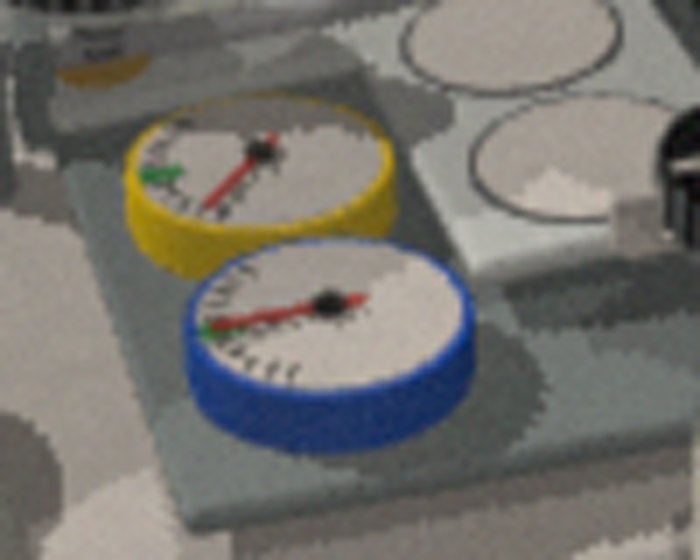

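arm_command:
  plan:
    - {"slide": [0, 0, 0], "turn": [0, 0, 0], "fingers": 0.45}
    - {"slide": [0, 0, 0], "turn": [0, 0, 0], "fingers": 0.3}
    - {"slide": [0, 0, 0], "turn": [0, 0, 0], "fingers": 0.3}
    - {"slide": [0, 0, 10], "turn": [0, 0, 0], "fingers": 0.3}
    - {"slide": [0, 0, 30], "turn": [0, 0, 0], "fingers": 0.3}
    - {"slide": [0, 0, 40], "turn": [0, 0, 0], "fingers": 0}
    - {"slide": [0, 0, 40], "turn": [0, 0, 0], "fingers": 0}
    - {"slide": [0, 0, 40], "turn": [0, 0, 0], "fingers": 0}
    - {"slide": [-10, 40, 40], "turn": [0, 0, 0], "fingers": 0}
    - {"slide": [-10, 40, 0], "turn": [0, 0, 0], "fingers": 0}
    - {"slide": [0, 0, 0], "turn": [0, 0, 0], "fingers": 0}
    - {"slide": [0, 0, 0], "turn": [0, 0, 0], "fingers": 0}

```text
t: 7.8
position: [0.561, 0.0586, 0.3009]
ee_rot: [0.943, 0.332, 0.0, 0.0]
wrist_force: [0.2, -0.3, -0.6]
finger_gap: 0.0857
```

Run:
```python
from h import *
s=ctrl.read_state(); print(s['t'],s['position'],s['ee_rot'],np.round(s['qpos'],3),s['finger_gap'],s['wrist_force'],s['wrist_torque'])
c=capture('wrist'); cv2.imwrite('pics/w7.png',c['img'][:,:,::-1])
c=capture('scene'); cv2.imwrite('pics/s7.png',c['img'][:,:,::-1])
```

```text
7.8 [0.56103416 0.05856402 0.30088189] [9.43349338e-01 3.31800882e-01 2.86292286e-04 3.44346222e-04] [ 0.408  0.446 -0.867  1.857  0.397  1.021  0.053] 0.0857011156110152 [ 0.1760844  -0.29483326 -0.61079398] [-0.05124844  0.02943379  0.01991683]
```

View pics/w7.png

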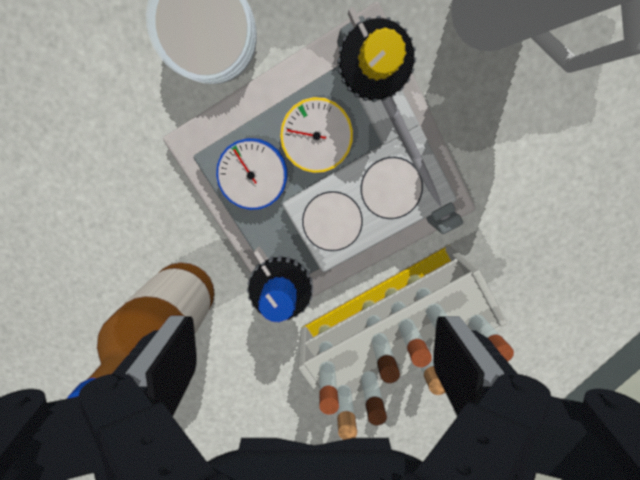

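View pics/s7.png

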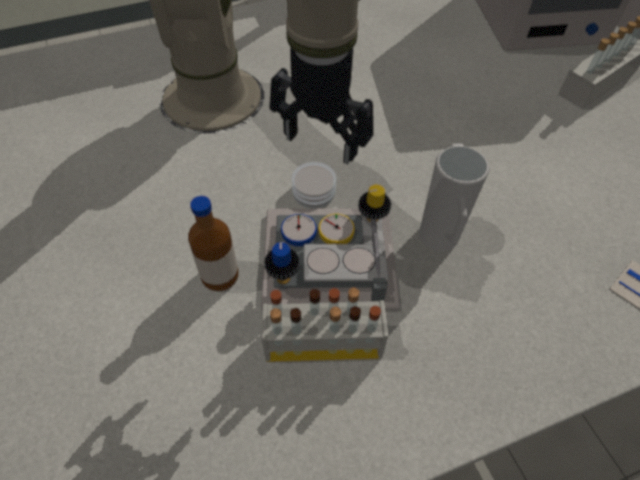

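Run:
```python
from h import *
i=cv2.imread('pics/w7.png')
cv2.imwrite('pics/w7d.png',cv2.resize(i[90:220,205:365],None,fx=4.6,fy=4.6,interpolation=cv2.INTER_CUBIC))
cv2.imwrite('pics/w7k.png',np.hstack([cv2.resize(i[5:105,330:430],None,fx=4,fy=4,interpolation=cv2.INTER_CUBIC),cv2.resize(i[235:335,230:330],None,fx=4,fy=4,interpolation=cv2.INTER_CUBIC)]))
s=ctrl.read_state();c=capture('wrist');T=wristT(c,s)
print('blue',onz(c,278,299,.129,T),'yel',onz(c,384,53,.129,T),onz(c,377,57,.095,T))
```

```text
blue [ 0.579184   -0.01284213  0.129     ] yel [0.52401794 0.18504556 0.129     ] [0.52227892 0.18716013 0.095     ]
```

View pics/w7d.png

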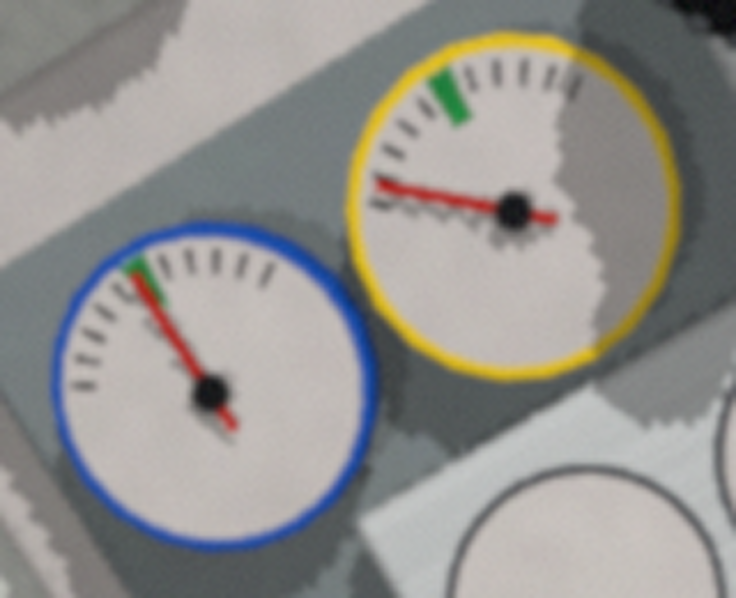

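View pics/w7k.png

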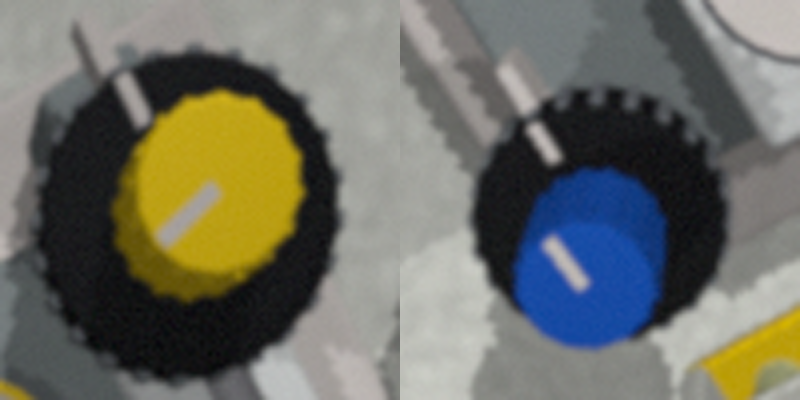

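Run:
```python
from h import *
i=cv2.imread('pics/s7.png')
cv2.imwrite('pics/s7y.png',np.hstack([cv2.resize(i[175:225,350:400],None,fx=8,fy=8,interpolation=cv2.INTER_CUBIC),cv2.resize(i[235:285,255:305],None,fx=8,fy=8,interpolation=cv2.INTER_CUBIC)]))
```

```text
(no output)
```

View pics/s7y.png

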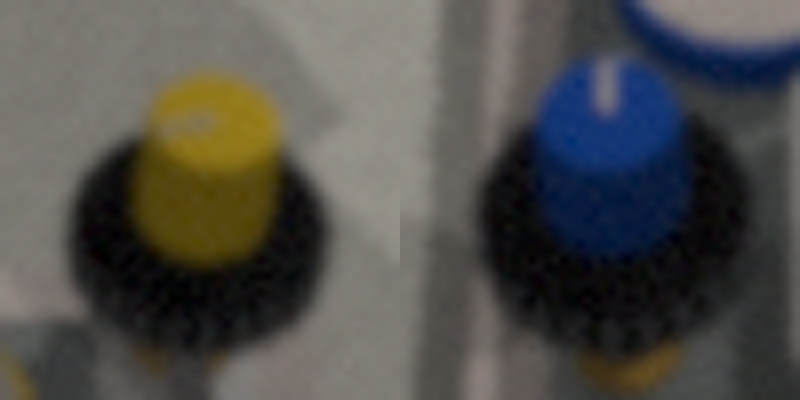

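Run:
```python
from h import *
c=capture('scene')
y=onz(c,376.6,189.9,.129);b=onz(c,281.1,249,.129);print(y,b,np.linalg.norm(y-b))
```

```text
[0.52294397 0.18618581 0.129     ] [ 0.58292007 -0.01833585  0.129     ] 0.21313433062147677
```

arm_command:
  plan:
    - {"slide": [-3, 10, 0], "turn": [0, 0, 8], "fingers": 0}
    - {"slide": [-3, 10, 0], "turn": [0, 0, 8], "fingers": 0}
    - {"slide": [-3, 10, 0], "turn": [0, 0, 8], "fingers": 0}
    - {"slide": [-3, 10, 0], "turn": [0, 0, 8], "fingers": 0}
    - {"slide": [-3, 10, 0], "turn": [0, 0, 8], "fingers": 0}
    - {"slide": [-3, 10, 0], "turn": [0, 0, 8], "fingers": 0}
    - {"slide": [-3, 10, 0], "turn": [0, 0, 8], "fingers": 0}
    - {"slide": [-3, 10, 0], "turn": [0, 0, 8], "fingers": 0}
    - {"slide": [-3, 10, 0], "turn": [0, 0, 8], "fingers": 0}
    - {"slide": [-3, 10, 0], "turn": [0, 0, 8], "fingers": 0}
    - {"slide": [-3, 10, 0], "turn": [0, 0, 8], "fingers": 0}
    - {"slide": [-3, 10, 0], "turn": [0, 0, 8], "fingers": 0}

```text
t: 9.2
position: [0.5257, 0.1771, 0.2995]
ee_rot: [0.384, 0.923, -0.0, -0.001]
wrist_force: [0.4, 0.0, 0.1]
finger_gap: 0.0856
```

arm_command:
  plan:
    - {"slide": [-3, 8, -20], "turn": [0, 0, 8], "fingers": 0}
    - {"slide": [0, 0, -40], "turn": [0, 0, 0], "fingers": 0}
    - {"slide": [0, 0, -40], "turn": [0, 0, 0], "fingers": 0}
    - {"slide": [0, 0, -30], "turn": [0, 0, 0], "fingers": 0}
    - {"slide": [0, 0, 0], "turn": [0, 0, 0], "fingers": 0}
    - {"slide": [0, 0, 0], "turn": [0, 0, 0], "fingers": 0}

```text
t: 9.8
position: [0.5226, 0.1857, 0.1703]
ee_rot: [0.321, 0.947, 0.0, -0.001]
wrist_force: [0.3, 0.4, 0.5]
finger_gap: 0.0853
```

Run:
```python
from h import *
s=ctrl.read_state(); print(s['t'],s['position'],s['ee_rot'],np.round(s['qpos'],3),s['finger_gap'],s['wrist_force'],s['wrist_torque'])
c=capture('wrist'); cv2.imwrite('pics/w8.png',c['img'][:,:,::-1])
c=capture('scene'); cv2.imwrite('pics/s8.png',c['img'][:,:,::-1])
```

```text
9.8 [0.52256309 0.18570078 0.17033465] [ 3.20601518e-01  9.47213976e-01  1.07668207e-05 -5.91230562e-04] [ 0.274  0.726 -1.125  2.007  0.82   0.958  1.208] 0.08529544259911215 [0.2916999  0.36869363 0.5382469 ] [ 0.05500743 -0.02120459  0.01816393]
```

View pics/w8.png

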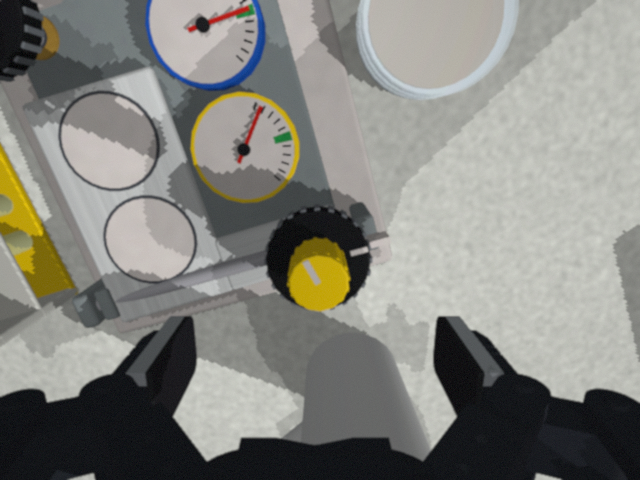

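View pics/s8.png

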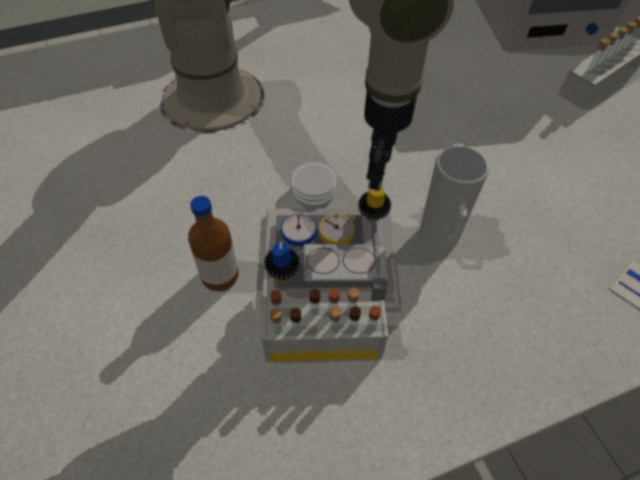

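Run:
```python
from h import *
s=ctrl.read_state();c=capture('wrist');T=wristT(c,s)
print(onz(c,319,282.5,.129,T),onz(c,318.5,258,.095,T),s['position'])
i=c['img'][:,:,::-1]
cv2.imwrite('pics/w8k.png',cv2.resize(i[195:325,255:390],None,fx=4,fy=4,interpolation=cv2.INTER_CUBIC))
```

```text
[0.52305248 0.18869054 0.129     ] [0.52199398 0.18734416 0.095     ] [0.52316054 0.18617918 0.17163875]
```

View pics/w8k.png

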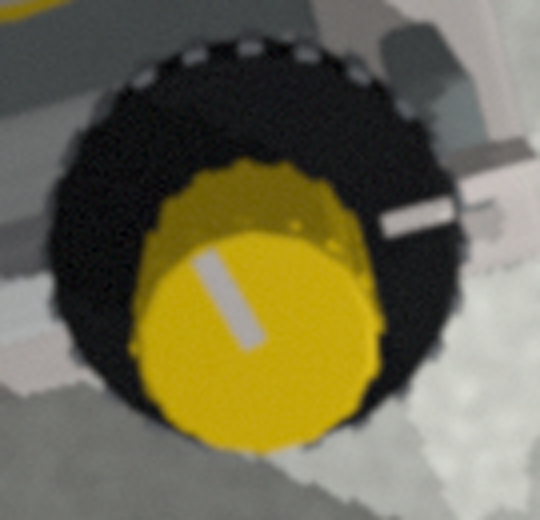

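arm_command:
  plan:
    - {"slide": [-1, 2, -20], "turn": [0, 0, 0], "fingers": 0}
    - {"slide": [0, 0, -20], "turn": [0, 0, 0], "fingers": 0}
    - {"slide": [0, 0, -15], "turn": [0, 0, 0], "fingers": 0}
    - {"slide": [0, 0, -9], "turn": [0, 0, 0], "fingers": 0}
    - {"slide": [0, 0, 0], "turn": [0, 0, 0], "fingers": 0.3}
    - {"slide": [0, 0, 0], "turn": [0, 0, 0], "fingers": 0.5}
    - {"slide": [0, 0, 0], "turn": [0, 0, 0], "fingers": 1}
    - {"slide": [0, 0, 0], "turn": [0, 0, 0], "fingers": 1}
    - {"slide": [0, 0, 0], "turn": [0, 0, 0], "fingers": 1}
    - {"slide": [0, 0, 0], "turn": [0, 0, 0], "fingers": 1}
  newtons: 25

```text
t: 10.95
position: [0.5218, 0.1879, 0.1068]
ee_rot: [0.32, 0.947, 0.0, 0.001]
wrist_force: [-0.3, -1.3, 7.1]
finger_gap: 0.029
```

Run:
```python
from h import *
s=ctrl.read_state(); print(s['t'],s['position'],s['ee_rot'],np.round(s['qpos'],3),s['finger_gap'],s['wrist_force'],s['wrist_torque'])
c=capture('wrist'); cv2.imwrite('pics/w9.png',c['img'][:,:,::-1])
```

```text
10.95 [0.52178265 0.18790372 0.10683239] [3.20436421e-01 9.47269811e-01 2.59157845e-04 5.81663411e-04] [ 0.213  0.796 -1.038  2.056  0.942  0.866  1.104] 0.02897134714690447 [-0.31633775 -1.26167078  7.07112423] [-0.25012186  0.03031904  0.01094922]
```

View pics/w9.png

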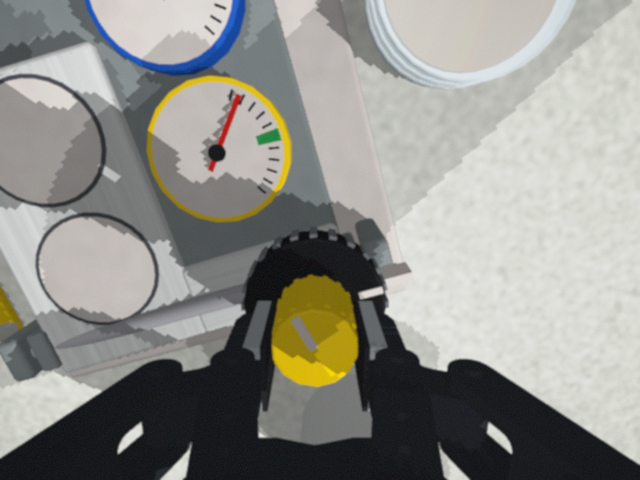

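arm_command:
  plan:
    - {"slide": [0, 0, 0], "turn": [0, 0, -7], "fingers": 1}
    - {"slide": [0, 0, 0], "turn": [0, 0, -7], "fingers": 1}
    - {"slide": [0, 0, 0], "turn": [0, 0, -7], "fingers": 1}
    - {"slide": [0, 0, 0], "turn": [0, 0, -7], "fingers": 1}
    - {"slide": [0, 0, 0], "turn": [0, 0, -7], "fingers": 1}
    - {"slide": [0, 0, 0], "turn": [0, 0, -7], "fingers": 1}
    - {"slide": [0, 0, 0], "turn": [0, 0, 0], "fingers": 1}

```text
t: 11.7
position: [0.5221, 0.1874, 0.1068]
ee_rot: [0.64, 0.769, 0.0, 0.001]
wrist_force: [1.7, -3.0, 7.1]
finger_gap: 0.0288
```

Run:
```python
from h import *
s=ctrl.read_state(); print(s['t'],s['position'],s['ee_rot'],np.round(s['qpos'],3),s['finger_gap'],s['wrist_force'],s['wrist_torque'])
c=capture('side'); cv2.imwrite('pics/d10.png',c['img'][:,:,::-1])
c=capture('wrist'); cv2.imwrite('pics/w10.png',c['img'][:,:,::-1])
```

```text
11.7 [0.52208619 0.18741174 0.10681501] [6.39591170e-01 7.68714505e-01 2.39655658e-04 1.04305155e-03] [ 0.124  0.721 -0.869  2.061  0.832  0.753  0.477] 0.028761957527978766 [ 1.65217978 -2.96173308  7.08846177] [-0.60658884 -0.2586323  -0.0483492 ]
```

View pics/w10.png

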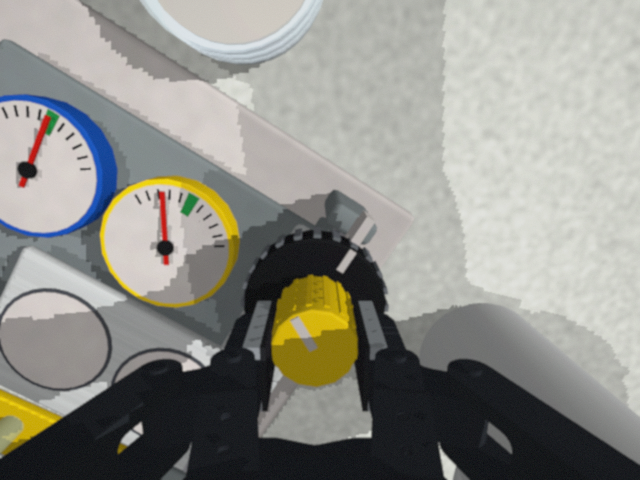

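View pics/d10.png

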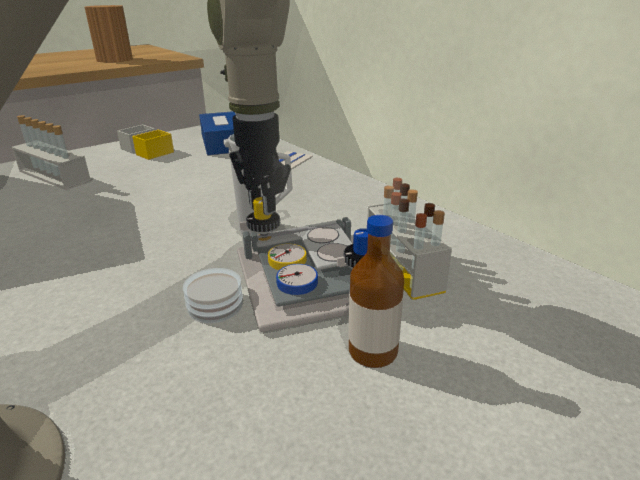

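arm_command:
  plan:
    - {"slide": [0, 0, 0], "turn": [0, 0, -7], "fingers": 1}
    - {"slide": [0, 0, 0], "turn": [0, 0, -7], "fingers": 1}
    - {"slide": [0, 0, 0], "turn": [0, 0, -7], "fingers": 1}
    - {"slide": [0, 0, 0], "turn": [0, 0, -7], "fingers": 1}
    - {"slide": [0, 0, 0], "turn": [0, 0, -7], "fingers": 1}
    - {"slide": [0, 0, 0], "turn": [0, 0, -7], "fingers": 1}
    - {"slide": [0, 0, 0], "turn": [0, 0, -7], "fingers": 1}
    - {"slide": [0, 0, 0], "turn": [0, 0, -7], "fingers": 1}
    - {"slide": [0, 0, 0], "turn": [0, 0, 0], "fingers": 1}

```text
t: 12.7
position: [0.5219, 0.1867, 0.1068]
ee_rot: [0.925, 0.379, 0.0, 0.001]
wrist_force: [1.1, -5.8, 9.9]
finger_gap: 0.029
```

Run:
```python
from h import *
s=ctrl.read_state(); print(s['t'],s['position'],s['ee_rot'],np.round(s['qpos'],3),s['finger_gap'],s['wrist_force'],s['wrist_torque'])
c=capture('side'); cv2.imwrite('pics/d11.png',cv2.resize(c['img'][230:310,250:350,::-1],None,fx=7,fy=7,interpolation=cv2.INTER_CUBIC))
c=capture('wrist'); cv2.imwrite('pics/w11.png',c['img'][:,:,::-1])
```

```text
12.7 [0.52188278 0.18671001 0.1067624 ] [9.25367521e-01 3.79069324e-01 1.41708807e-04 1.17419397e-03] [-0.027  0.642 -0.618  2.071  0.64   0.624 -0.31 ] 0.029028513730536467 [ 1.12347781 -5.76790968  9.91168969] [-1.11739997 -0.1286001  -0.06562608]
```

View pics/w11.png

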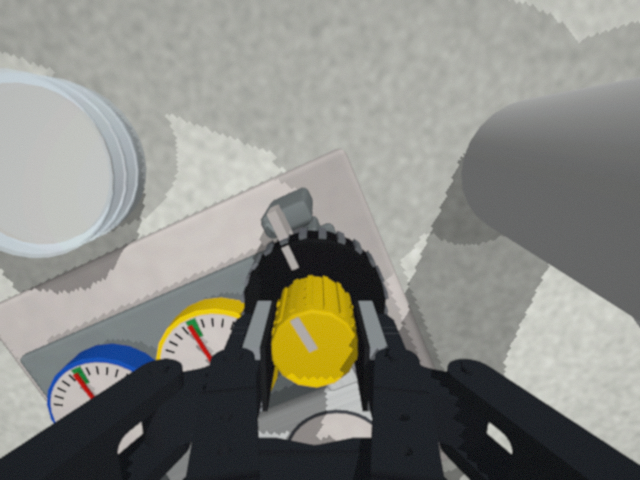

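View pics/d11.png

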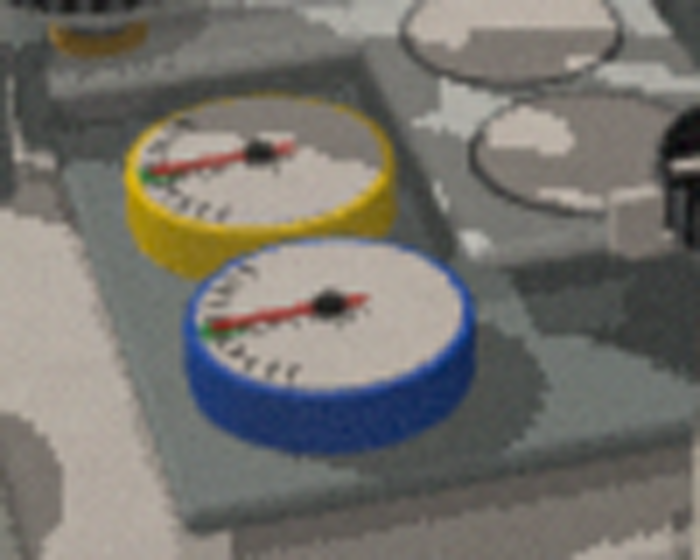

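Run:
```python
from h import *
i=cv2.imread('pics/w11.png')
cv2.imwrite('pics/w11d.png',cv2.resize(i[290:420,40:250],None,fx=3.8,fy=3.8,interpolation=cv2.INTER_CUBIC))
```

```text
(no output)
```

View pics/w11d.png

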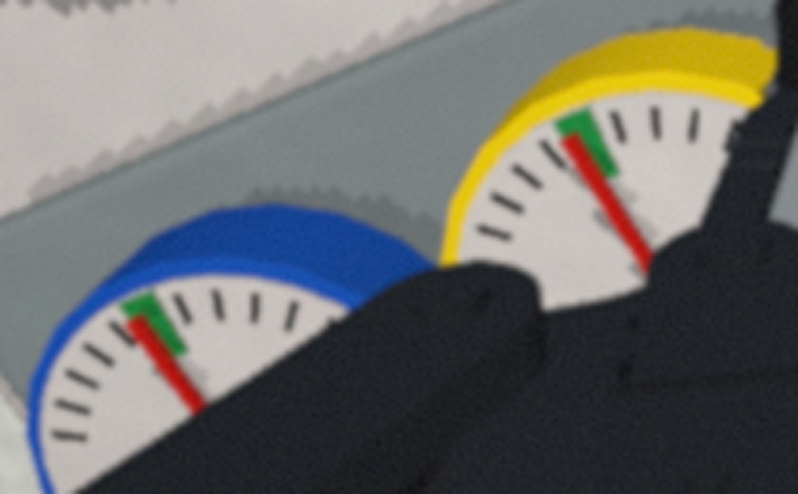

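arm_command:
  plan:
    - {"slide": [0, -0.5, 0], "turn": [0, 0, -3], "fingers": 1}
    - {"slide": [0, -0.5, 0], "turn": [0, 0, -3], "fingers": 1}
    - {"slide": [0, 0, 0], "turn": [0, 0, 0], "fingers": 1}
    - {"slide": [0, 0, 0], "turn": [0, 0, 0], "fingers": 0.45}
    - {"slide": [0, 0, 0], "turn": [0, 0, 0], "fingers": 0.3}
    - {"slide": [0, 0, 0], "turn": [0, 0, 0], "fingers": 0.3}
    - {"slide": [0, 0, 10], "turn": [0, 0, 0], "fingers": 0.3}
    - {"slide": [0, 0, 30], "turn": [0, 0, 0], "fingers": 0.3}
    - {"slide": [0, 0, 40], "turn": [0, 0, 0], "fingers": 0}
    - {"slide": [0, 0, 40], "turn": [0, 0, 0], "fingers": 0}
    - {"slide": [0, 0, 40], "turn": [0, 0, 0], "fingers": 0}
    - {"slide": [0, 0, 0], "turn": [0, 0, 0], "fingers": 0}

```text
t: 14.0
position: [0.5231, 0.1885, 0.2717]
ee_rot: [0.944, 0.331, 0.004, -0.0]
wrist_force: [1.4, 0.1, -0.3]
finger_gap: 0.0853
```

Run:
```python
from h import *
s=ctrl.read_state(); print(s['t'],s['position'],s['ee_rot'],np.round(s['qpos'],3),s['finger_gap'])
c=capture('wrist'); cv2.imwrite('pics/w12.png',c['img'][:,:,::-1])
```

```text
14.0 [0.52305493 0.18852985 0.27167583] [ 9.43605944e-01  3.31045830e-01  4.05474595e-03 -1.97956029e-04] [ 0.103  0.439 -0.768  1.918  0.381  0.926 -0.175] 0.08532904938048455
```

View pics/w12.png

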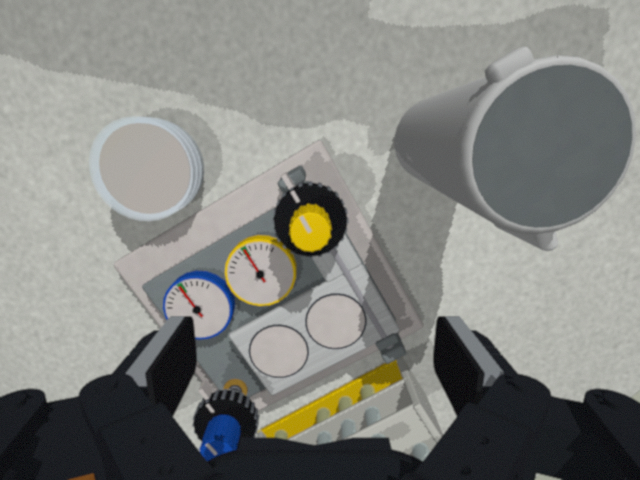

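Run:
```python
from h import *
i=cv2.imread('pics/w12.png')
cv2.imwrite('pics/w12d.png',cv2.resize(i[230:345,155:305],None,fx=5.2,fy=5.2,interpolation=cv2.INTER_CUBIC))
```

```text
(no output)
```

View pics/w12d.png

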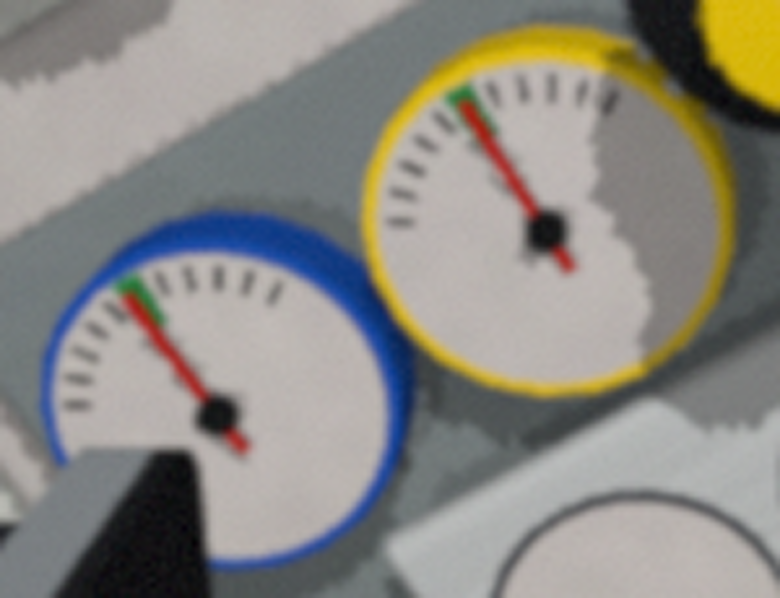

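arm_command:
  plan:
    - {"slide": [9, -34, 0], "turn": [0, 0, 0], "fingers": 0}
    - {"slide": [9, -34, 0], "turn": [0, 0, 0], "fingers": 0}
    - {"slide": [9, -34, 0], "turn": [0, 0, 0], "fingers": 0}
    - {"slide": [9, -34, 0], "turn": [0, 0, 0], "fingers": 0}
    - {"slide": [9, -34, 0], "turn": [0, 0, 0], "fingers": 0}
    - {"slide": [9, -34, 0], "turn": [0, 0, 0], "fingers": 0}
    - {"slide": [2, -1, -20], "turn": [0, 0, 0], "fingers": 0}
    - {"slide": [0, 0, -40], "turn": [0, 0, 0], "fingers": 0}
    - {"slide": [0, 0, -40], "turn": [0, 0, 0], "fingers": 0}
    - {"slide": [0, 0, 0], "turn": [0, 0, 0], "fingers": 0}
    - {"slide": [0, 0, 0], "turn": [0, 0, 0], "fingers": 0}

```text
t: 15.15
position: [0.5769, -0.0178, 0.1659]
ee_rot: [0.944, 0.331, -0.001, -0.001]
wrist_force: [0.1, 1.1, 1.2]
finger_gap: 0.085
```

Run:
```python
from h import *
s=ctrl.read_state(); print(s['t'],s['position'],s['ee_rot'],np.round(s['qpos'],3),s['finger_gap'])
c=capture('wrist'); cv2.imwrite('pics/w13.png',c['img'][:,:,::-1])
```

```text
15.15 [ 0.57688608 -0.01778327  0.16587512] [ 9.43540124e-01  3.31256189e-01 -1.00300403e-03 -6.04471888e-04] [ 0.383  0.584 -0.663  1.974  0.515  0.758  0.091] 0.0850455544340172
```

View pics/w13.png

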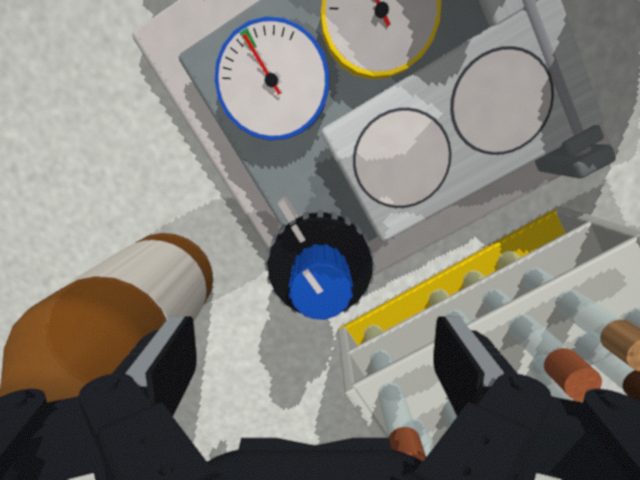

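Run:
```python
from h import *
s=ctrl.read_state();c=capture('wrist');T=wristT(c,s)
print(onz(c,320.5,286.5,.129,T),s['position'])
i=cv2.imread('pics/w13.png')
cv2.imwrite('pics/w13d.png',cv2.resize(i[10:145,205:345],None,fx=4.3,fy=4.3,interpolation=cv2.INTER_CUBIC))
```

```text
[ 0.58173207 -0.01575853  0.129     ] [ 0.57777407 -0.01763939  0.16705042]
```

View pics/w13d.png

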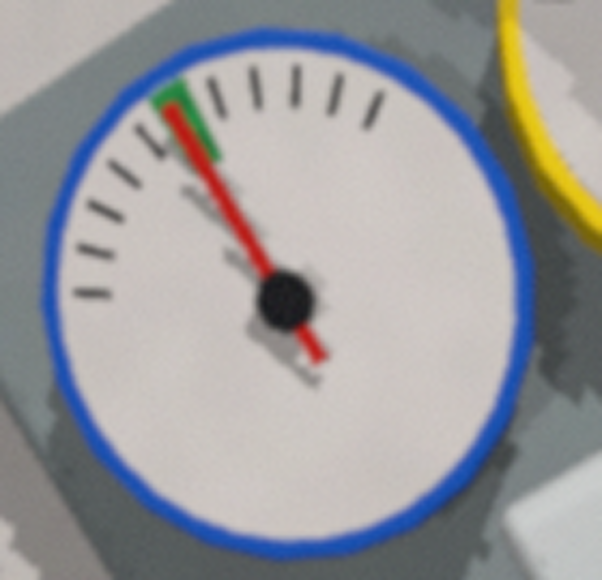

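arm_command:
  plan:
    - {"slide": [2, 1, -20], "turn": [0, 0, 0], "fingers": 0.2}
    - {"slide": [0, 0, -20], "turn": [0, 0, 0], "fingers": 0.2}
    - {"slide": [0, 0, -20], "turn": [0, 0, 0], "fingers": 0.2}
    - {"slide": [0, 0, 0], "turn": [0, 0, 0], "fingers": 0.4}
    - {"slide": [0, 0, 0], "turn": [0, 0, 0], "fingers": 1}
    - {"slide": [0, 0, 0], "turn": [0, 0, 0], "fingers": 1}
    - {"slide": [0, 0, 0], "turn": [0, 0, 0], "fingers": 1}
    - {"slide": [0, 0, 0], "turn": [0, 0, 0], "fingers": 1}
    - {"slide": [0, 0, 0], "turn": [0, 0, 0], "fingers": 1}

```text
t: 16.15
position: [0.5802, -0.0172, 0.108]
ee_rot: [0.944, 0.331, 0.001, 0.001]
wrist_force: [-1.8, -0.8, 8.0]
finger_gap: 0.0292
```

Run:
```python
from h import *
s=ctrl.read_state(); print(s['t'],s['position'],s['ee_rot'],s['finger_gap'],s['wrist_force'])
c=capture('wrist'); cv2.imwrite('pics/w14.png',c['img'][:,:,::-1])
```

```text
16.15 [ 0.58019132 -0.01720865  0.10797726] [9.43749384e-01 3.30659162e-01 1.10965611e-03 6.21971602e-04] 0.029162083313921134 [-1.79050105 -0.76415728  7.97730413]
```

View pics/w14.png

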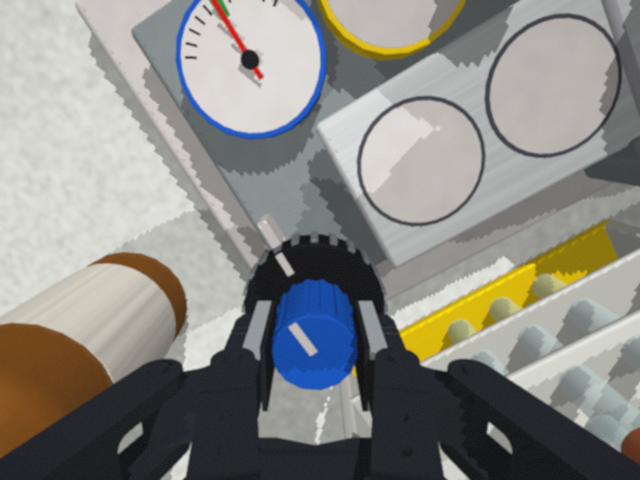

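Gripped squarely; ring mark still faces the tab. Turn 5° clockwise, release, back off to view both dials.

arm_command:
  plan:
    - {"slide": [0, 0, 0], "turn": [0, 0, -2.5], "fingers": 1}
    - {"slide": [0, 0, 0], "turn": [0, 0, -2.5], "fingers": 1}
    - {"slide": [0, 0, 0], "turn": [0, 0, 0], "fingers": 1}
    - {"slide": [0, 0, 0], "turn": [0, 0, 0], "fingers": 0.45}
    - {"slide": [0, 0, 0], "turn": [0, 0, 0], "fingers": 0.3}
    - {"slide": [0, 0, 0], "turn": [0, 0, 0], "fingers": 0.3}
    - {"slide": [0, 0, 10], "turn": [0, 0, 0], "fingers": 0.3}
    - {"slide": [0, 0, 30], "turn": [0, 0, 0], "fingers": 0.3}
    - {"slide": [0, 0, 40], "turn": [0, 0, 0], "fingers": 0.2}
    - {"slide": [-20, 10, 40], "turn": [0, 0, 0], "fingers": 0}
    - {"slide": [-20, 20, 20], "turn": [0, 0, 0], "fingers": 0}
    - {"slide": [-15, 20, 0], "turn": [0, 0, 0], "fingers": 0}

```text
t: 17.4
position: [0.5247, 0.0336, 0.2497]
ee_rot: [0.957, 0.289, 0.002, 0.001]
wrist_force: [0.7, 0.2, 0.5]
finger_gap: 0.0852
```

arm_command:
  plan:
    - {"slide": [-10, 10, 0], "turn": [0, 0, 0], "fingers": 0}
    - {"slide": [0, 0, 0], "turn": [0, 0, 0], "fingers": 0}
    - {"slide": [0, 0, 0], "turn": [0, 0, 0], "fingers": 0}

```text
t: 17.7
position: [0.5147, 0.0421, 0.2459]
ee_rot: [0.957, 0.289, -0.0, 0.0]
wrist_force: [-0.3, -0.2, -0.6]
finger_gap: 0.0855
```

Run:
```python
from h import *
s=ctrl.read_state(); print(s['t'],s['position'],s['ee_rot'],s['finger_gap'],s['wrist_force'])
c=capture('wrist'); cv2.imwrite('pics/w15.png',c['img'][:,:,::-1])
c=capture('side'); cv2.imwrite('pics/d15.png',cv2.resize(c['img'][180:310,220:400,::-1],None,fx=4.4,fy=4.4,interpolation=cv2.INTER_CUBIC))
c=capture('scene'); cv2.imwrite('pics/s15.png',c['img'][:,:,::-1])
```

```text
17.7 [0.51472277 0.04206608 0.24586684] [ 9.57257504e-01  2.89236870e-01 -2.55806083e-04  1.96381907e-04] 0.08546437276443415 [-0.29993958 -0.15793309 -0.58290843]
```

View pics/w15.png

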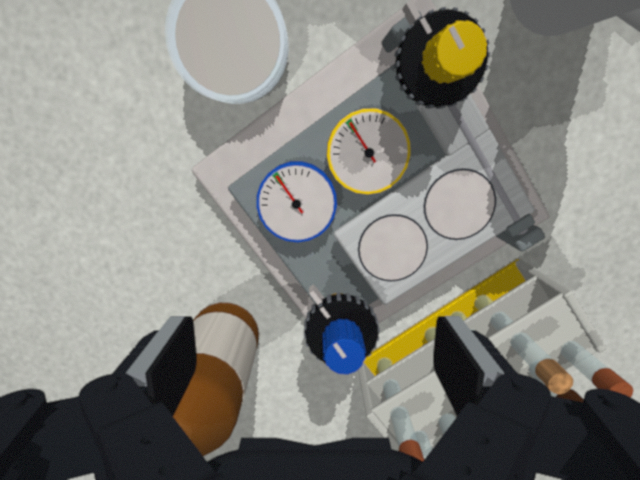

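View pics/d15.png

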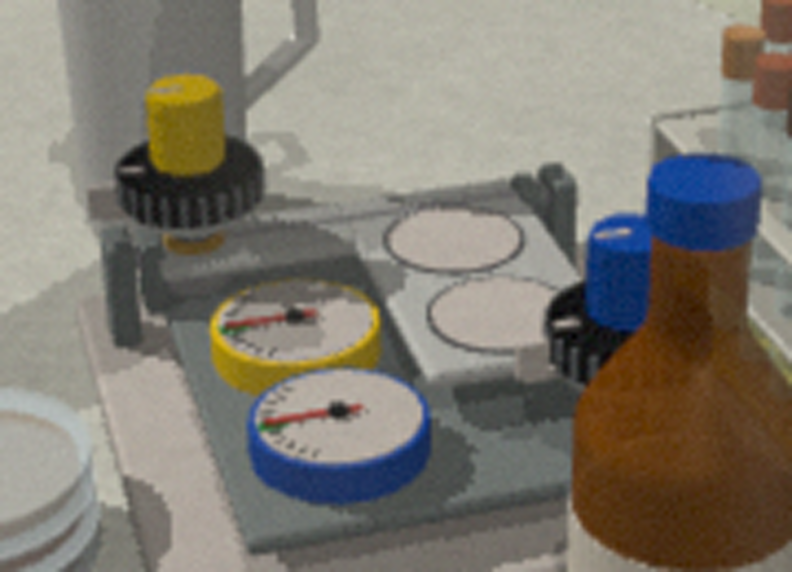

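View pics/s15.png

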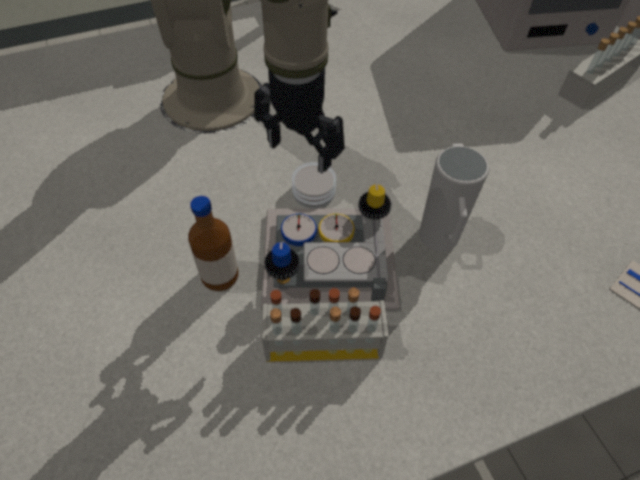

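Run:
```python
from h import *
i=cv2.imread('pics/w15.png')
cv2.imwrite('pics/w15d.png',cv2.resize(i[100:250,250:420],None,fx=4.0*1.15,fy=4.0,interpolation=cv2.INTER_CUBIC)[:600] if 0 else cv2.resize(i[105:245,250:420],None,fx=4.2,fy=4.2,interpolation=cv2.INTER_CUBIC))
a=cv2.resize(i[5:115,385:495],None,fx=3.6,fy=3.6,interpolation=cv2.INTER_CUBIC);b=cv2.resize(i[280:390,290:400],None,fx=3.6,fy=3.6,interpolation=cv2.INTER_CUBIC)
cv2.imwrite('pics/w15k.png',np.hstack([a,b]))
x=cv2.imread('pics/scene0.png').astype(int);y=cv2.imread('pics/s15.png').astype(int)
# displacement of static objects
def sh(n,r):
    v0,v1,u0,u1=r
    A=cv2.imread('pics/scene0.png',0)[v0:v1,u0:u1].astype(np.float32);B=cv2.imread('pics/s15.png',0)[v0:v1,u0:u1].astype(np.float32)
    print(n,cv2.phaseCorrelate(A,B,cv2.createHanningWindow(A.shape[::-1],cv2.CV_32F)))
sh('bottle',(190,295,180,245));sh('jug',(140,255,415,495));sh('rack',(285,365,255,395));sh('dish',(160,206,288,342))
```

```text
bottle ((0.01746330995508316, 0.05368461800340185), 1.160926537749208)
jug ((0.016272888557239185, 0.07131412031370843), 1.1423223241170248)
rack ((0.07950820835888806, -0.012101759504325571), 1.0938736819558674)
dish ((0.20085138785221446, -0.1906413446656927), 0.48327586937833716)
```

View pics/w15d.png

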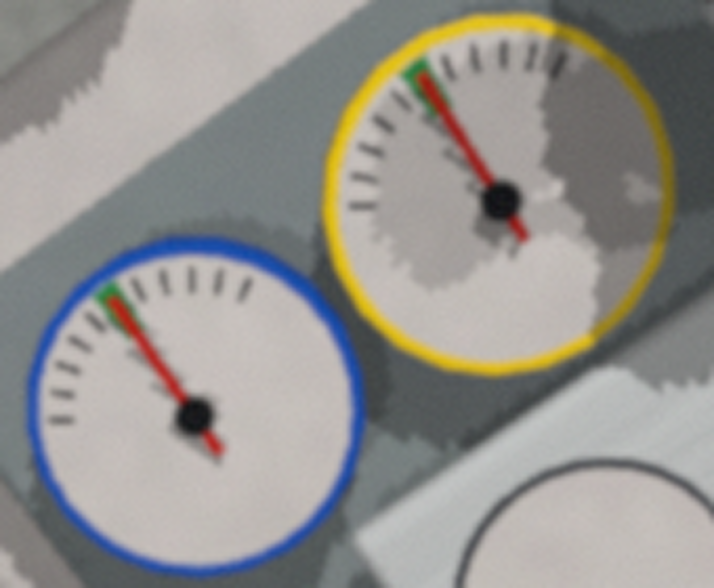

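View pics/w15k.png

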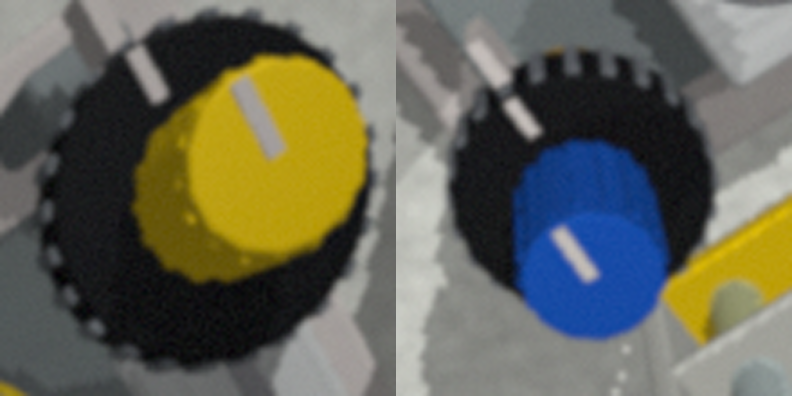

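```bash
python3 -c "
from workcell import job; print(job.sign_off())"
```

```text
the job is handed in; nothing more can be done
None
```

Both needles now rest in the green sectors, so the platform should be level. I handed the job in at about 18 s of the 64 s allowed.

- **Knobs:** I turned the blue knob about 104° counter-clockwise, then the yellow knob about 104° clockwise. The blue needle then read about 0.03 to 0.07 rad below the middle, depending on the view. I gripped it once more and turned it back 5° clockwise.
- **Needles:** In the last wrist view both needles lie within the green and close to its middle. The side view agrees.
- **Rings:** Both white ring marks still face their index tabs.
- **Objects around it:** The jug, bottle and rack shifted under 0.1 px between the first and last scene pictures. The dish stack measured 0.2–0.3 px. That match was weaker, possibly because of the gripper and its shadow close by, and I saw no movement of the stack in the pictures.
- **Forces:** On the first blue turn the grasp was about 4 mm off centre. The wrist force reached about 24 N, well under the limit, and I shifted the arm to ease it.
- **End state:** The gripper is open and clear of everything, with a tool height of about 0.25 m.

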